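# Lock the printing block and hold the spring punch on its mark

### The job

First take the locking pin from the tool stand and stand it in the bore at the open end of the register board, collar fully down on the board, so that the printing block cannot slide out, and let go of it. Then take the spring punch from the stand and finish while holding it: its point on the centre of the cross mark on the block, the punch upright, pressed down lightly so that its sprung nose is about half way in, ready for a colleague to tap the head. Do not press the punch on the block anywhere but on the cross, never press hard, and leave the ink jar, the eraser and the gouge where they are.

Things in the scene. Friction and masses are not known exactly. Their poses are not given: they have to be found in the camera images.
- stand: Brown wooden tool stand, fixed, 60 x 140 x 50 mm high. Origin at the centre of its underside, z up, y along its long side. Two vertical through bores of 15 mm diameter at y = -40 and y = +40 mm; one holds the pin, the other the punch, either way round. Each hangs upright in its bore with its collar on the stand's top (50 mm up), so the punch reaches 124 mm and the pin 116 mm above the table.
- pin: Locking pin, plain smooth aluminium. Origin on its axis at the underside of the collar, z up along the axis. Below the origin a shank of 12 mm diameter and 25 mm long with a tapered foot; above it the collar, 22 mm diameter and 6 mm thick; above that a plain grip of 16 mm diameter from z = 6 to 66 mm, flat top. About 0.1 kg.
- punch: Spring punch, steel. Same collar as the pin (22 mm diameter, 6 mm thick, origin on the axis at its underside, z up along the axis). Above it a ribbed grip of 16 mm diameter from z = 6 to 64 mm, then a wide dark striking head of 26 mm diameter from 64 to 74 mm. Below the origin a sleeve of 12 mm diameter, 14 mm long, from which a thin sprung nose of 7.6 mm diameter sticks out; its point is 36 mm below the origin when not pressed. About 0.15 kg.
- nose (a joint): How far the punch's nose is pushed into its sleeve: 0 m free, 0.012 m fully in. Spring: 1.5 N to start, plus 0.5 N per mm (4.5 N at half way, 0.006 m).
- punch_tip (a point): The point of the punch's nose (4 mm flat), moves with the nose.
- board: Plywood register board, fixed, 190 x 150 x 28 mm thick. Origin at the centre of its underside, z up; its open end is at -x. Three wooden fences 10 mm high on its top (at +x and at both y sides) surround the block's seat. The bore for the pin is in the open end.
- bore (a point): Centre of the bore's mouth in the board's top, 28 mm above the table, at x = -60 mm, y = 0 of the board: 15 mm diameter, goes through the 28 mm board, chamfered. With the pin's collar down its underside is at this height. The block's near side is 15 mm from the bore's centre.
- seat (a point): Centre of the block's seat on the board's top (x = +10 mm, y = 0 of the board, 28 mm above the table): where the centre of the block's underside lies.
- block: Mounted printing block, wood with a grey top layer, 110 x 90 x 20 mm high, loose, lying on the board between the fences with about 2 mm of slack. Origin at the centre of its underside; its axes are parallel to the board's. Its flat top is 48 mm above the table and carries two dark marks: a diagonal cross and, 40 mm from it, a ring.
- cross (a point): Centre of the cross mark (arms 18 mm long, X shaped) on the block's top, at x = +20, y = +20 mm of the block, z = 20 mm. The ring mark (16 mm across), not to be used, is at x = +20, y = -20 mm.
- ink_jar: Bystander: round ink jar with a screw lid, 48 mm diameter, 50 mm high; origin at the centre of its underside.
- eraser: Bystander: small eraser, 19 x 43 x 13 mm; origin at the centre of its underside.
- gouge: Bystander: lino gouge with a wooden pear handle, 112 mm long, 24 mm high, lying; origin at the centre of its underside.

How it is judged (in metres and radians):
On the way, in this order (a step that is already met when the one before it is completed fails the run):
1. the pin stands fully home in the board's bore, let go (horizontal distance between pin and bore below 0.003 m and z of pin in the frame of board between 0.025 and 0.0305 m and angle between pin's own z axis and vertical below 0.12 rad and contact force between the fingers and pin below 0.05 N), for 0.2 s.
2. the punch is lifted out of the stand by the fingers (height (world z) of punch_tip above 0.055 m and contact force between the fingers and punch above 1 N), for 0.2 s.
At the end, for the whole second after the job is handed in: Fingers hold the punch within 0.10 rad of upright, point within 4 mm of the cross, 1.5 to 10 N on the block, nose 3 to 9 mm in; the released pin stands in the bore within 3 mm of centre, collar at most 2.5 mm off the board; the block is within 8 mm of its seat (all of step 1 and distance between block and seat below 0.008 m and horizontal distance between punch_tip and cross below 0.004 m and angle between punch's own z axis and vertical below 0.1 rad and value of joint nose between 0.003 and 0.009 m and contact force between punch and block between 1.5 and 10 N and contact force between the fingers and punch above 1 N); the arm keeps its last pose, push and grip.
It fails at once if the punch is pressed on the block (over 3 N) more than 10 mm from the centre of the cross (contact force between punch and block above 3 N and horizontal distance between punch_tip and cross above 0.01 m).
It fails at once if the punch is pressed hard on the block (over 25 N) (contact force between punch and block above 25 N).
It fails at once if the ink jar, the eraser or the gouge is moved by more than 20 mm (distance of any of ink_jar, eraser, gouge from where it was at the start of the episode above 0.02 m).
It also fails if it takes over 64 s, if anything falls off the work surface, if the arm or the gripper's body presses on something with over 40 N, if the wrist force passes 120 N, or if a joint passes its speed limit or range.

### The arm

A 6-joint arm with a two-finger parallel gripper is mounted at the origin on a cart in front of the work surface, level with it; the furniture and walls round the work are solid. World frame = base frame: x ahead of the robot, y to its left, z up, the work surface at z = 0. Lengths are in mm, angles in rad, forces in N, time in s.
With the tool pointing down it reaches from about 300 to 775 mm from the base axis. Payload 14.6 kg.
Tool frame: the origin (TCP) lies on the centre line of the jaws, within the pads' length; the fingertips stand ahead of it and the grasp point (between the pads) is the TCP (manip.tip_reach is the z of the fingertips in the tool frame, in mm); z points along the fingers, y is the direction in which the jaws open and shut (so a half turn about z gives the same grasp; the last joint's range is limited). The gripper opens to 94 mm and grips with 3 to 60 N. Pads are 16 mm wide; open, the fingers measure 119 mm over their backs; the gripper's body (75 mm by 177 mm) begins 78 mm behind the grasp point.
Start: joints at [1.262, 0.3, 1.521, -0, 1.321, -0.067], TCP at [131.696, 533.99, 224.446] pointing down, gripper open.
Joint ranges: [-3.03, 3.03], [-0.79, 2.21], [0.23, 2.52], [-1.04, 4.18], [0, 3.07], [-2.55, 2.55]. Speed limits (rad/s): [2.22, 2.22, 2.57, 3.14, 3.14, 3.14].

### API

Orientations are given as [roll, pitch, yaw] about the fixed x, y, z axes, in that order (R = Rz(yaw) Ry(pitch) Rx(roll)).
In Python, from cell import manip, camera, search_frame, masks_of, tip_of gives the robot as it stands.
- The arm moves only by the tool send_rows, never from a script. Its argument "plan" is a list of rows, each an object with "travel": the shift along the tool's x, y, z in mm, a list of three; "delta_rot": the turn, a rotation vector about the tool's x, y, z in degrees, a list of three; "fingers": the gripper's target within -1 to 1 (shut at 1, half-way at 0, fully open at -1). In form: [{"travel": [dx, dy, dz], "delta_rot": [wx, wy, wz], "fingers": fingers}, ...]. A call has 1 to 20 rows; each row shifts and turns the commanded pose from where the row before left it, along the tool's axes as they then stand; what a row does not reach is not made up. A row lasts 1/8 s, in which the tool goes at most 62.5 mm and 10.7 degrees, less where a joint would pass 70% of its speed; a pose out of reach is approached as far as the arm can. A call is refused whole if a number of a shift passes 62.5 or a number of a turn 10.7, either way. A call with a gripper value outside its range is refused whole. The fingers move at their own pace and stop on an object; "grip_force" is the grip in N (left out, the last holds). Time passes only in rows, so rows that do not move let the fingers close. It gives the time, the measured TCP pose, the force and the opening at its end, in the units of the state.
- manip.read_state(): the state, without advancing time (a new reading comes with each control period).
- camera(name): name is "side" or "top" or "wrist"; returns a dict with "color" (480x640x3 uint8, red, green, blue), "z_map" (480x640 float32, mm along the optical axis (not along the pixel's ray), 0 where there is no reading), "fov_y" (degrees; the focal length in pixels is half the picture's height over the tangent of half this angle, whatever the lens; pixels are square), "cx", "cy" (the principal point, pixels), "world_from_camera" (4x4, takes a point from camera to world coordinates); the wrist camera has in their place "tool_from_camera" (4x4, takes a point from camera to tool coordinates, whose origin is the TCP and whose axes are the flange's). Camera axes: x right, y up, looking along -z (the intrinsics and any distortion apply to the point x, -y, -z); pixel columns grow to the right and rows downward; lengths in mm; the calibration is good to about 2 mm. A picture is of the moment at which its call begins: read the wrist's pose just before it.
- manip.sign_off(): hands the job in, once; it reports no verdict.
Trained networks look in the newest picture that a camera, given by its name, has taken for a name from the list of things; names that differ only in an ending like _2 or _b are one class to them, and where a whole thing is asked for, a point or a joint stands for the part that bears it (a point fixed in the world has none). Each returns a list of dicts, best first, with "confidence" (0 to 1); they miss things now and then, are a little off and sometimes report something else, mostly with a low value. They report only what shows in the picture. A call takes as long as a camera call.
- search_frame(name, camera): "at" ([x, y, z] in mm, in the coordinates of the camera as it stood for that picture, good to about 4 mm: the middle of the surface that is visible of it).
- masks_of(name, camera): "region" (480x640 bool, what is visible of it).
- tip_of(name, camera): "at" ([x, y, z] in mm, in the coordinates of the camera as it stood for that picture, good to about 4 mm: a listed point, or the origin of a listed thing).
The state is a dict: "clock": time; "joints": joint angles; "qd": joint speeds; "effort": joint torques, N m; "eef_pos": TCP position; "eef_rot": TCP orientation; "wrist_force": force on the tool from outside, world axes, zero at the start; "moment": the same for the moment, N m; "finger_gap": finger opening in mm.
Only numpy, scipy, OpenCV 4.12 (cv2) and the standard library are available. Lean on these libraries where they do the work, as an engineer would, in place of code of your own. Each camera call takes 0.05 s, during which the arm holds its last target. There are 200 camera calls.

## Working session

There is one attempt and no reset: what is moved stays moved. The work goes in short steps, Python scripts to look and compute and a tool call to move; the robot and the scene stay as the last step left them, time stands still between calls to the robot, and variables do not carry over. Pictures are saved under pics/ and viewed, about 8 in all and at most 12, crops included, and the job is handed in when it is done.

Besides the shell and the picture viewer there is one more tool, called after ">>>" by a JSON object that holds its "method" and its "body", one argument or row to a line. send_rows: Moves the arm, as the interface text tells. Its arguments: {"type":"object","properties":{"plan":{"type":"array"},"grip_force":{"type":"number"}},"required":["plan"]}

```bash
ls; mkdir -p pics; cat > h.py <<'E'
import numpy as np, cv2
from cell import manip, camera, search_frame, masks_of, tip_of
from scipy.spatial.transform import Rotation as R
def tool():
    s=manip.read_state(); T=np.eye(4); T[:3,:3]=R.from_euler('xyz',s['eef_rot']).as_matrix(); T[:3,3]=s['eef_pos']; return T,s
def snap(n):
    T,s=tool(); c=camera(n)
    c['W']=T@np.array(c['tool_from_camera']) if n=='wrist' else np.array(c['world_from_camera'])
    c['f']=240/np.tan(np.radians(c['fov_y'])/2); return c
def w(c,p): return (c['W']@np.r_[p,1])[:3]
def cloud(c):
    v,u=np.mgrid[:480,:640]; z=c['z_map']; P=np.stack([(u-c['cx'])/c['f']*z,-(v-c['cy'])/c['f']*z,-z],-1)
    return P@c['W'][:3,:3].T+c['W'][:3,3]
def save(c,n): cv2.imwrite('pics/'+n,c['color'][...,::-1])
E
python3 - <<'E'
from h import *
np.set_printoptions(precision=1,suppress=True)
print(manip.read_state(), manip.tip_reach)
ims=[]
for n in ('top','side','wrist'):
    c=snap(n); ims.append(c['color'])
    print(n,[k for k in c],c['f'],c['cx'],c['cy'],c['W'][:3,3],c.get('distortion'))
    for k in ('stand','pin','punch','board','bore','cross','ink_jar','eraser','gouge','block'):
        try:
            a=tip_of(k,n); print(k,[(w(c,d['at']),round(d['confidence'],2)) for d in a[:2]])
        except Exception as e: print(k,e)
for i,n in enumerate(('top','side','wrist')): cv2.imwrite(f'pics/a_{n}.png',ims[i][...,::-1])
cv2.imwrite('pics/a.png',np.hstack([cv2.resize(i,(400,300)) for i in ims[:2]])[...,::-1])
E
```

```text
pics
{'clock': 0.0, 'joints': array([ 1.3,  0.3,  1.5,  0. ,  1.3, -0.1]), 'qd': array([ 0.,  0.,  0., -0.,  0.,  0.]), 'effort': array([  0. , -53.2, -35.3,   0.1,   0. ,  -0. ]), 'eef_pos': array([131.6, 533.7, 223.9]), 'eef_rot': array([-3.1, -0. ,  2.9]), 'wrist_force': array([-0.3,  0.6, -0.4]), 'moment': array([-0., -0., -0.]), 'finger_gap': 94.15333054386376} 19.0
top ['color', 'z_map', 'fov_y', 'cx', 'cy', 'world_from_camera', 'W', 'f'] 489.7179457083063 320.53149328875975 239.70646483423891 [ 295.5  -23.3 1142.9] None
stand [(array([522.2, 235.5,  -4. ]), 0.62)]
pin [(array([537.2, 204.1,  52.5]), 0.57)]
punch [(array([509. , 275.8,  54.6]), 0.44)]
board []
bore [(array([524.2, -91.6,  31.7]), 0.97), (array([377.9, -12.3,   2.9]), 0.63)]
cross [(array([612.9, -62.8,  48.6]), 0.84)]
ink_jar [(array([641.6, 146.8,   0.7]), 0.88)]
eraser [(array([380.3, -15. ,   4.6]), 0.58)]
gouge []
block [(array([592.7, -89.3,  29.2]), 0.83)]
side ['color', 'z_map', 'fov_y', 'cx', 'cy', 'world_from_camera', 'W', 'f'] 472.1610115916071 321.5324571350691 240.09649073035942 [544.  773.5 540.4] None
stand [(array([522.3, 239.1,  -2.5]), 0.96)]
pin [(array([540.1, 201.5,  50.5]), 0.77)]
punch [(array([507.3, 272.6,  48.1]), 0.75)]
board [(array([585.9, -85.8,  -1.3]), 0.76)]
bore []
cross [(array([618.1, -68.3,  46.2]), 0.8)]
ink_jar [(array([646.9, 151.7,  -0.1]), 0.62)]
eraser [(array([380. , -16.7,  -2.2]), 0.46)]
gouge [(array([ 533.9, -342.2,   -1.5]), 0.62)]
block [(array([593.7, -85.2,  28.8]), 0.81)]
wrist ['color', 'z_map', 'fov_y', 'cx', 'cy', 'tool_from_camera', 'W', 'f'] 359.6312648239481 319.38609150369257 237.95227548829416 [ 64.1 551.5 385.2] None
stand []
pin []
punch []
board []
bore []
cross []
ink_jar []
eraser []
gouge []
block []
```

View pics/a_top.png

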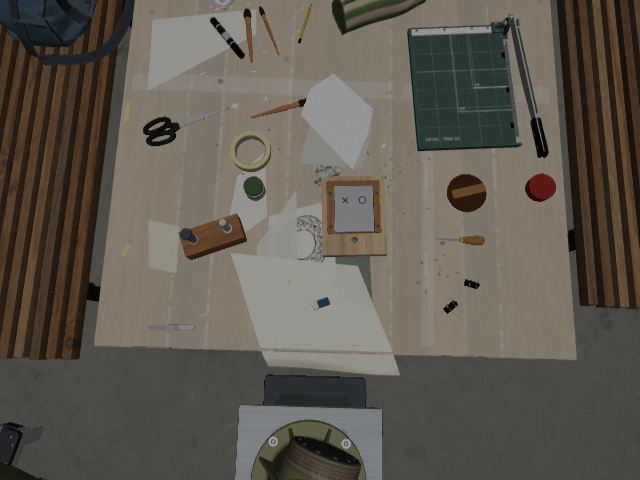

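View pics/a_side.png

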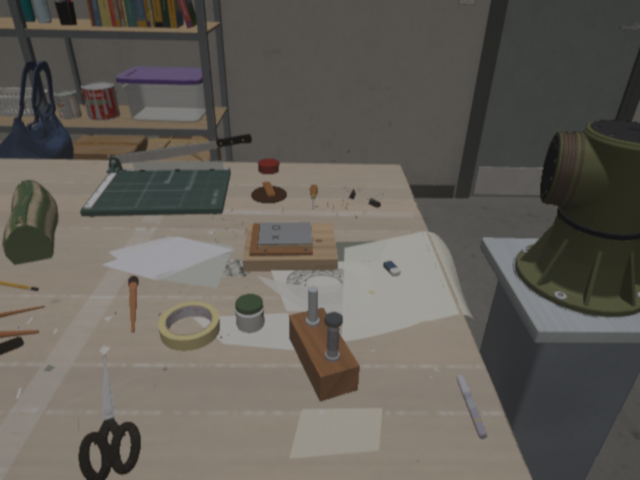

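Top view: the board lies at about (353,217), with the cross on the left at (346,200) and the ring at (362,200). The bore is at (354,240), facing the robot. The stand is at (212,236), with the dark-headed punch at (186,235) and the pin at (224,224). The side view agrees. Next I refine these positions from depth.

```bash
python3 - <<'E'
from h import *
np.set_printoptions(precision=3,suppress=True)
T,s=tool(); print(s['eef_rot'],T[:3,:3])
print(camera('wrist')['tool_from_camera'])
for n in ('top','side'):
    c=snap(n); P=cloud(c).reshape(-1,3)
    for nm,xy,z0,z1 in (('pin',(539,203),112,120),('pinall',(539,203),60,112),('punch',(508,274),119,128),('punchgrip',(508,274),60,110)):
        m=(np.hypot(*(P[:,:2]-xy).T)<25)&(P[:,2]>z0)&(P[:,2]<z1); Q=P[m]
        if len(Q)>3: print(n,nm,len(Q),Q.mean(0),(Q.min(0)+Q.max(0))/2,np.ptp(Q,axis=0))
    m=(np.hypot(*(P[:,:2]-(522,238)).T)<90)&(abs(P[:,2]-50)<3); r=cv2.minAreaRect(P[m,:2].astype(np.float32)); print(n,'stand',r,np.median(P[m,2]))
    m=(np.hypot(*(P[:,:2]-(593,-88)).T)<80)&(abs(P[:,2]-48)<3); r=cv2.minAreaRect(P[m,:2].astype(np.float32)); print(n,'block',r,np.median(P[m,2]))
E
```

```text
[3.142 0.    2.9  ] [[-0.971  0.239  0.   ]
 [ 0.239  0.971  0.   ]
 [-0.     0.    -1.   ]]
[[   0.001    0.97     0.242   69.809]
 [   1.      -0.001    0.       0.844]
 [   0.001    0.242   -0.97  -160.782]
 [   0.       0.       0.       1.   ]]
top pin 43 [537.923 199.347 115.998] [537.859 200.143 116.035] [14.305 13.214  7.374]
top pinall 45 [533.706 195.858  88.347] [535.679 197.837  87.671] [11.717 11.904 48.42 ]
top punch 113 [508.77  273.913 123.888] [509.224 273.874 123.546] [24.664 24.024  8.903]
top punchgrip 46 [506.177 269.111  81.583] [508.955 270.758  81.253] [15.516 11.011 41.768]
top stand ((523.7395629882812, 237.228759765625), (61.04529571533203, 140.07925415039062), 20.87856674194336) 50.26642915152138
top block ((595.4449462890625, -87.9007568359375), (110.66417694091797, 89.9809799194336), 3.256798505783081) 48.23013355698049
side pin 61 [539.431 203.253 114.269] [539.545 202.503 114.395] [13.557 15.46   4.61 ]
side pinall 262 [539.314 207.486  86.648] [539.06  206.466  85.987] [14.372  8.837 51.958]
side punch 203 [511.086 278.56  122.18 ] [511.605 276.227 122.054] [24.603 26.343  5.677]
side punchgrip 312 [511.407 282.392  85.631] [510.991 280.676  84.895] [16.652 12.287 49.373]
side stand ((525.2589111328125, 238.99085998535156), (61.247920989990234, 142.2139129638672), 20.988618850708008) 48.75561791058084
side block ((596.477783203125, -84.10523986816406), (109.49884796142578, 95.5684814453125), 2.445798873901367) 46.397681880008406
```

>>> {"method": "send_rows", "body": {
  "plan": [
    {"travel": [0, 0, 0], "delta_rot": [0, 0, 9.2], "fingers": -0.3},
    {"travel": [0, 0, 0], "delta_rot": [0, 0, 9.2], "fingers": -0.3},
    {"travel": [0, 0, 0], "delta_rot": [0, 0, 9.2], "fingers": -0.3},
    {"travel": [0, 0, 0], "delta_rot": [0, 0, 9.2], "fingers": -0.3},
    {"travel": [0, 0, 0], "delta_rot": [0, 0, 9.2], "fingers": -0.3},
    {"travel": [0, 0, 0], "delta_rot": [0, 0, 9.2], "fingers": -0.3},
    {"travel": [-38, 21.8, 0], "delta_rot": [0, 0, 0], "fingers": -0.3},
    {"travel": [-38, 21.8, 0], "delta_rot": [0, 0, 0], "fingers": -0.3},
    {"travel": [-38, 21.8, 0], "delta_rot": [0, 0, 0], "fingers": -0.3},
    {"travel": [-38, 21.8, 0], "delta_rot": [0, 0, 0], "fingers": -0.3},
    {"travel": [-38, 21.8, 0], "delta_rot": [0, 0, 0], "fingers": -0.3},
    {"travel": [-38, 21.8, 0], "delta_rot": [0, 0, 0], "fingers": -0.3},
    {"travel": [-38, 21.8, 0], "delta_rot": [0, 0, 0], "fingers": -0.3},
    {"travel": [-38, 21.8, 0], "delta_rot": [0, 0, 0], "fingers": -0.3},
    {"travel": [-38, 21.8, 0], "delta_rot": [0, 0, 0], "fingers": -0.3},
    {"travel": [-38, 21.8, 0], "delta_rot": [0, 0, 0], "fingers": -0.3},
    {"travel": [-38, 21.8, 0], "delta_rot": [0, 0, 0], "fingers": -0.3},
    {"travel": [-38, 21.8, 0], "delta_rot": [0, 0, 0], "fingers": -0.3},
    {"travel": [0, 0, 0], "delta_rot": [0, 0, 0], "fingers": -0.3},
    {"travel": [0, 0, 0], "delta_rot": [0, 0, 0], "fingers": -0.3}
  ]
}}

```text
clock: 4.3
eef_pos: [538.7, 201.9, 224.3]
eef_rot: [-3.141, -0.0, 1.936]
wrist_force: [0.1, 0.3, 0.4]
finger_gap: 60.9
```

```bash
python3 - <<'E'
from h import *
np.set_printoptions(precision=3,suppress=True)
T,s=tool(); print(s['eef_pos'],s['eef_rot'],s['joints'],s['finger_gap'],s['clock'])
c=snap('wrist'); P=cloud(c).reshape(-1,3); save(c,'b.png')
for k in ('pin','punch'):
    a=tip_of(k,'wrist'); print(k,[(w(c,d['at']),round(d['confidence'],2)) for d in a[:2]])
for nm,xy,z0,z1 in (('pin',(539,201.5),113,119),('punch',(510,275),121,127)):
    m=(np.hypot(*(P[:,:2]-xy).T)<25)&(P[:,2]>z0)&(P[:,2]<z1); Q=P[m]
    if len(Q)>3: print(nm,len(Q),Q.mean(0),cv2.minEnclosingCircle(Q[:,:2].astype(np.float32)))
m=(np.hypot(*(P[:,:2]-(524,238)).T)<90)&(abs(P[:,2]-50)<3); print(cv2.minAreaRect(P[m,:2].astype(np.float32)))
E
```

```text
[538.67  201.877 224.276] [-3.141 -0.     1.936] [ 0.295  0.357  1.446  0.     1.339 -0.071] 60.87527852990835 4.3
pin [(array([539.959, 202.285,  53.899]), 0.74)]
punch [(array([509.714, 275.783,  53.019]), 0.83)]
pin 319 [539.836 202.735 116.158] ((540.0297241210938, 202.23486328125), 7.926977634429932)
punch 1052 [511.49  276.815 124.176] ((511.52392578125, 276.7033996582031), 12.768624305725098)
((525.8445434570312, 239.399658203125), (60.161033630371094, 140.58218383789062), 20.912511825561523)
```

>>> {"method": "send_rows", "body": {
  "plan": [
    {"travel": [0, 1.3, 40], "delta_rot": [0, 0, 0], "fingers": -0.3},
    {"travel": [0, 0, 40], "delta_rot": [0, 0, 0], "fingers": -0.3},
    {"travel": [0, 0, 30], "delta_rot": [0, 0, 0], "fingers": -0.3},
    {"travel": [0, 0, 19], "delta_rot": [0, 0, 0], "fingers": -0.3},
    {"travel": [0, 0, 0], "delta_rot": [0, 0, 0], "fingers": -0.3},
    {"travel": [0, 0, 0], "delta_rot": [0, 0, 0], "fingers": 1},
    {"travel": [0, 0, 0], "delta_rot": [0, 0, 0], "fingers": 1},
    {"travel": [0, 0, 0], "delta_rot": [0, 0, 0], "fingers": 1},
    {"travel": [0, 0, 0], "delta_rot": [0, 0, 0], "fingers": 1},
    {"travel": [0, 0, 0], "delta_rot": [0, 0, 0], "fingers": 1},
    {"travel": [0, 0, 0], "delta_rot": [0, 0, 0], "fingers": 1}
  ],
  "grip_force": 30
}}

```text
clock: 5.82
eef_pos: [540.3, 202.1, 95.5]
eef_rot: [3.142, 0.0, 1.936]
wrist_force: [-0.7, -0.3, 0.9]
finger_gap: 15.4
```

>>> {"method": "send_rows", "body": {
  "plan": [
    {"travel": [0, 0, -15], "delta_rot": [0, 0, 0], "fingers": 1},
    {"travel": [0, 0, -35], "delta_rot": [0, 0, 0], "fingers": 1},
    {"travel": [0, 0, -50], "delta_rot": [0, 0, 0], "fingers": 1},
    {"travel": [0, 0, 0], "delta_rot": [0, 0, -9], "fingers": 1},
    {"travel": [0, 0, 0], "delta_rot": [0, 0, -9], "fingers": 1},
    {"travel": [0, 0, 0], "delta_rot": [0, 0, -9], "fingers": 1},
    {"travel": [0, 0, 0], "delta_rot": [0, 0, -9], "fingers": 1},
    {"travel": [0, 0, 0], "delta_rot": [0, 0, -9], "fingers": 1},
    {"travel": [0, 0, 0], "delta_rot": [0, 0, -9], "fingers": 1},
    {"travel": [0, 0, 0], "delta_rot": [0, 0, -9], "fingers": 1},
    {"travel": [0, 0, 0], "delta_rot": [0, 0, -9], "fingers": 1},
    {"travel": [3.6, -36.4, 0], "delta_rot": [0, 0, 0], "fingers": 1},
    {"travel": [3.6, -36.4, 0], "delta_rot": [0, 0, 0], "fingers": 1},
    {"travel": [3.6, -36.4, 0], "delta_rot": [0, 0, 0], "fingers": 1},
    {"travel": [3.6, -36.4, 0], "delta_rot": [0, 0, 0], "fingers": 1},
    {"travel": [3.6, -36.4, 0], "delta_rot": [0, 0, 0], "fingers": 1},
    {"travel": [3.6, -36.4, 0], "delta_rot": [0, 0, 0], "fingers": 1},
    {"travel": [3.6, -36.4, 0], "delta_rot": [0, 0, 0], "fingers": 1},
    {"travel": [3.6, -36.4, 0], "delta_rot": [0, 0, 0], "fingers": 1},
    {"travel": [0, 0, 0], "delta_rot": [0, 0, 0], "fingers": 1}
  ]
}}

```text
clock: 8.32
eef_pos: [526.3, -92.0, 196.3]
eef_rot: [-3.141, 0.001, -3.093]
wrist_force: [0.0, 0.8, -1.0]
finger_gap: 15.7
```

```bash
python3 - <<'E'
from h import *
np.set_printoptions(precision=3,suppress=True)
T,s=tool(); print(s['eef_pos'],s['eef_rot'],s['finger_gap'],s['clock'])
c=snap('wrist'); C=cloud(c); P=C.reshape(-1,3); save(c,'c.png')
for k in ('pin','bore','cross','block','board'):
    a=tip_of(k,'wrist'); print(k,[(w(c,d['at']),round(d['confidence'],2)) for d in a[:2]])
m=(np.hypot(*(P[:,:2]-(595,-88)).T)<80)&(abs(P[:,2]-48)<3); print('block',cv2.minAreaRect(P[m,:2].astype(np.float32)),np.median(P[m,2]))
m=(np.hypot(*(P[:,:2]-(525,-90)).T)<30)&(abs(P[:,2]-28)<2); print('z',np.median(P[m,2]))
m=(np.hypot(*(P[:,:2]-(525,-90)).T)<10)&(P[:,2]<24); Q=P[m];print(len(Q),Q.mean(0) if len(Q) else '')
# edge ends of board front
m=(np.abs(P[:,0]-505)<40)&(abs(P[:,1]+90)<60)&(abs(P[:,2]-28)<2); print(P[m].min(0),P[m].max(0))
E
```

```text
[526.299 -91.987 196.285] [-3.141  0.001 -3.093] 15.664556424212783 8.325
pin [(array([528.353, -94.4  , 154.446]), 0.82)]
bore [(array([523.996, -85.461,  28.727]), 0.89)]
cross [(array([619.592, -64.363,  47.908]), 0.66)]
block []
board []
block ((591.541259765625, -86.3272705078125), (100.28395080566406, 89.98526000976562), 2.557750940322876) 48.3960780779432
z 28.42782164437716
178 [530.713 -88.913   6.515]
[ 489.022 -149.963   26.046] [544.941 -30.032  29.999]
```

View pics/c.png

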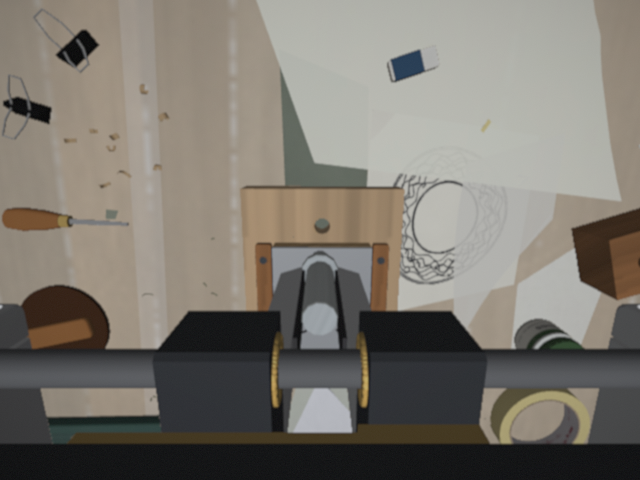

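The wrist view shows the bore clearly at (321,226), and the held pin hangs straight with its foot near (320,260). I project the bore ellipse and the pin tip.

```bash
cat >> h.py <<'E'
def onplane(c,u,v,z):
    d=c['W'][:3,:3]@np.array([(u-c['cx'])/c['f'],-(v-c['cy'])/c['f'],-1]); o=c['W'][:3,3]; return o+d*(z-o[2])/d[2]
E
python3 - <<'E'
from h import *
np.set_printoptions(precision=2,suppress=True)
c=snap('wrist'); C=cloud(c); g=cv2.cvtColor(c['color'],cv2.COLOR_RGB2HSV)[...,2].astype(float)
sub=g[212:241,305:338]; med=np.median(sub); b=(sub<med-35).astype(np.uint8)
n,l,st,ce=cv2.connectedComponentsWithStats(b); i=1+np.argmax(st[1:,4]); print(med,st[i],ce[i]+[305,212])
x,y,wd,h=st[i][:4]; u,v=305+x+(wd-1)/2,212+y+(h-1)/2
print('bore',onplane(c,u,v,28), 'edges',onplane(c,305+x-.5,v,28),onplane(c,305+x+wd-.5,v,28),onplane(c,u,212+y-.5,28),onplane(c,u,212+y+h-.5,28))
m=masks_of('pin','wrist')[0]['region']; Q=C[m]; Q=Q[(Q[:,2]<190)&(Q[:,2]>115)]
for z in range(115,190,8):
    q=Q[(Q[:,2]>=z)&(Q[:,2]<z+8)]
    if len(q): print(z,len(q),q.min(0),q.max(0),(q.min(0)+q.max(0))[1]/2)
E
```

```text
153.0 [  6   7  16  15 181] [318.72 225.75]
bore [527.44 -89.53  28.  ] edges [527.84 -96.99  28.  ] [527.04 -82.07  28.  ] [520.33 -89.91  28.  ] [534.63 -89.15  28.  ]
123 5 [521.49 -91.73 129.44] [522.82 -87.88 130.88] -89.80279319820039
131 16 [521.16 -93.   131.26] [523.34 -85.94 135.88] -89.4683595290817
147 29 [516.38 -94.58 151.42] [522.79 -79.01 154.95] -86.7957610327159
155 340 [516.16 -98.38 155.03] [531.21 -79.03 162.82] -88.70565139897036
163 121 [519.28 -96.14 163.19] [525.15 -80.98 170.92] -88.56218756433209
171 133 [518.06 -95.95 171.13] [525.33 -80.89 178.99] -88.42142622291206
179 157 [518.7  -97.04 179.07] [525.09 -81.08 186.99] -89.06016408493588
187 60 [519.1  -96.33 187.02] [526.8  -80.91 189.97] -88.61918559125803
```

>>> {"method": "send_rows", "body": {
  "plan": [
    {"travel": [0, -0.4, 30], "delta_rot": [0, 0, 0], "fingers": 1},
    {"travel": [0, 0, 34], "delta_rot": [0, 0, 0], "fingers": 1},
    {"travel": [0, 0, 20], "delta_rot": [0, 0, 0], "fingers": 1},
    {"travel": [0, 0, 8], "delta_rot": [0, 0, 0], "fingers": 1},
    {"travel": [0, 0, 4], "delta_rot": [0, 0, 0], "fingers": 1},
    {"travel": [0, 0, 4], "delta_rot": [0, 0, 0], "fingers": 1},
    {"travel": [0, 0, 3], "delta_rot": [0, 0, 0], "fingers": 1},
    {"travel": [0, 0, 3], "delta_rot": [0, 0, 0], "fingers": 1},
    {"travel": [0, 0, 0], "delta_rot": [0, 0, 0], "fingers": 1}
  ]
}}

```text
clock: 9.85
eef_pos: [526.4, -90.6, 89.4]
eef_rot: [3.142, -0.0, -3.09]
wrist_force: [0.3, -0.2, -1.5]
finger_gap: 15.4
```

>>> {"method": "send_rows", "body": {
  "plan": [
    {"travel": [0, 0, 5], "delta_rot": [0, 0, 0], "fingers": 1},
    {"travel": [0, 0, 5], "delta_rot": [0, 0, 0], "fingers": 1},
    {"travel": [0, 0, 3], "delta_rot": [0, 0, 0], "fingers": 1},
    {"travel": [0, 0, 1.5], "delta_rot": [0, 0, 0], "fingers": 1},
    {"travel": [0, 0, 0], "delta_rot": [0, 0, 0], "fingers": 1}
  ]
}}

```text
clock: 10.48
eef_pos: [526.5, -90.6, 74.9]
eef_rot: [3.142, -0.0, -3.09]
wrist_force: [1.5, 0.0, -1.3]
finger_gap: 15.5
```

>>> {"method": "send_rows", "body": {
  "plan": [
    {"travel": [0, 0, 0.8], "delta_rot": [0, 0, 0], "fingers": 1},
    {"travel": [0, 0, 0], "delta_rot": [0, 0, 0], "fingers": 0},
    {"travel": [0, 0, 0], "delta_rot": [0, 0, 0], "fingers": -0.2},
    {"travel": [0, 0, 0], "delta_rot": [0, 0, 0], "fingers": -0.2},
    {"travel": [0, 0, 0], "delta_rot": [0, 0, 0], "fingers": -0.2},
    {"travel": [0, 0, 0], "delta_rot": [0, 0, 0], "fingers": -0.2},
    {"travel": [0, 0, -20], "delta_rot": [0, 0, 0], "fingers": -0.2},
    {"travel": [0, 0, -40], "delta_rot": [0, 0, 0], "fingers": -0.2},
    {"travel": [0, 0, -40], "delta_rot": [0, 0, 0], "fingers": -0.2},
    {"travel": [0, 0, -26], "delta_rot": [0, 0, 0], "fingers": -0.2},
    {"travel": [0, 0, 0], "delta_rot": [0, 0, 0], "fingers": -0.2}
  ]
}}

```text
clock: 11.85
eef_pos: [527.1, -90.7, 201.7]
eef_rot: [-3.141, 0.003, -3.09]
wrist_force: [-0.6, 0.2, -0.9]
finger_gap: 56.5
```

```bash
python3 - <<'E'
from h import *
np.set_printoptions(precision=2,suppress=True)
c=snap('wrist'); C=cloud(c); P=C.reshape(-1,3); save(c,'d.png'); T,s=tool(); print(s['eef_pos'],s['clock'])
c2=snap('top'); P2=cloud(c2).reshape(-1,3); 
for n,Q in (('wrist',P),('top',P2)):
  for nm,a,b in (('top',88,98),('collar',32,37),('board',26,30)):
    m=(np.hypot(*(Q[:,:2]-(527,-89.5)).T)<(16 if nm!='board' else 35))&(Q[:,2]>a)&(Q[:,2]<b); q=Q[m]
    if len(q)>4: print(n,nm,len(q),np.median(q,0),cv2.minEnclosingCircle(q[:,:2].astype(np.float32)))
for k in ('pin','bore','cross','block'):
    a=tip_of(k,'wrist'); print(k,[(w(c,d['at']),round(d['confidence'],2)) for d in a[:2]])
m=(np.hypot(*(P[:,:2]-(595,-88)).T)<80)&(abs(P[:,2]-48)<3); print('block',cv2.minAreaRect(P[m,:2].astype(np.float32)),np.median(P[m,2]))
E
```

```text
[526.48 -90.6  200.05] 11.9
wrist top 328 [526.14 -89.86  94.18] ((526.9871826171875, -89.8147964477539), 7.914863109588623)
wrist collar 140 [521.26 -90.27  34.31] ((526.580322265625, -89.66602325439453), 10.727155685424805)
wrist board 2711 [516.74 -89.92  28.47] ((526.9760131835938, -89.50173950195312), 34.982666015625)
pin [(array([532.33, -95.93,  30.43]), 0.65)]
bore [(array([526.23, -86.95,  26.11]), 0.8)]
cross [(array([617.15, -64.21,  47.38]), 0.62)]
block [(array([594.1 , -85.38,  27.39]), 0.57)]
block ((582.9720458984375, -86.70494079589844), (127.71871948242188, 90.32290649414062), 3.009610891342163) 48.46129517360191
```

View pics/d.png

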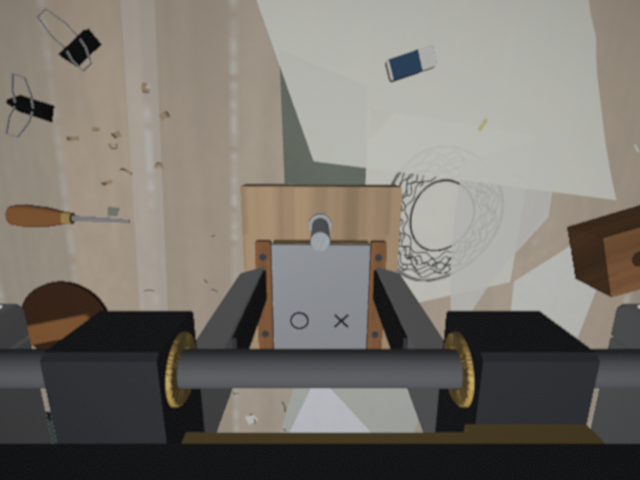

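Pin is home: collar top about 34 mm, pin top 94.2 mm, centred on the bore to under 1 mm. The cross shows at (341,321) and the ring at (299,321). I measure the cross now, then go for the punch.

```bash
python3 - <<'E'
from h import *
np.set_printoptions(precision=2,suppress=True)
c=snap('wrist'); g=cv2.cvtColor(c['color'],cv2.COLOR_RGB2GRAY)
for nm,(u,v) in (('cross',(341,321)),('ring',(299,321))):
    s=g[v-13:v+14,u-13:u+14]; b=(s<np.median(s)-40); y,x=np.nonzero(b); uu,vv=(x.min()+x.max())/2+u-13,(y.min()+y.max())/2+v-13
    print(nm,uu,vv,x.mean()+u-13,y.mean()+v-13,onplane(c,uu,vv,48),np.ptp(x),np.ptp(y))
E
```

```text
cross 340.5 323.5 340.2972972972973 323.31081081081084 [616.57 -65.    48.  ] 13 11
ring 298.0 323.0 298.4148936170213 323.1489361702128 [ 618.17 -105.31   48.  ] 18 16
```

>>> {"method": "send_rows", "body": {
  "plan": [
    {"travel": [0, 0, 0], "delta_rot": [0, 0, 9], "fingers": -0.3},
    {"travel": [0, 0, 0], "delta_rot": [0, 0, 9], "fingers": -0.3},
    {"travel": [0, 0, 0], "delta_rot": [0, 0, 9], "fingers": -0.3},
    {"travel": [0, 0, 0], "delta_rot": [0, 0, 9], "fingers": -0.3},
    {"travel": [0, 0, 0], "delta_rot": [0, 0, 9], "fingers": -0.3},
    {"travel": [0, 0, 0], "delta_rot": [0, 0, 9], "fingers": -0.3},
    {"travel": [0, 0, 0], "delta_rot": [0, 0, 9], "fingers": -0.3},
    {"travel": [0, 0, 0], "delta_rot": [0, 0, 9], "fingers": -0.3},
    {"travel": [38.7, 13, 0], "delta_rot": [0, 0, 0], "fingers": -0.3},
    {"travel": [38.7, 13, 0], "delta_rot": [0, 0, 0], "fingers": -0.3},
    {"travel": [38.7, 13, 0], "delta_rot": [0, 0, 0], "fingers": -0.3},
    {"travel": [38.7, 13, 0], "delta_rot": [0, 0, 0], "fingers": -0.3},
    {"travel": [38.7, 13, 0], "delta_rot": [0, 0, 0], "fingers": -0.3},
    {"travel": [38.7, 13, 0], "delta_rot": [0, 0, 0], "fingers": -0.3},
    {"travel": [38.7, 13, 0], "delta_rot": [0, 0, 0], "fingers": -0.3},
    {"travel": [38.7, 13, 0], "delta_rot": [0, 0, 0], "fingers": -0.3},
    {"travel": [38.7, 13, 0], "delta_rot": [0, 0, 0], "fingers": -0.3},
    {"travel": [0, 0, 0], "delta_rot": [0, 0, 0], "fingers": -0.3},
    {"travel": [0, 0, 0], "delta_rot": [0, 0, 0], "fingers": -0.3}
  ]
}}

```text
clock: 14.58
eef_pos: [511.2, 276.0, 199.6]
eef_rot: [-3.141, 0.0, 1.936]
wrist_force: [-0.4, -0.6, 0.9]
finger_gap: 61.3
```

>>> {"method": "send_rows", "body": {
  "plan": [
    {"travel": [0.5, 0.5, 40], "delta_rot": [0, 0, 0], "fingers": -0.3},
    {"travel": [0, 0, 40], "delta_rot": [0, 0, 0], "fingers": -0.3},
    {"travel": [0, 0, 24], "delta_rot": [0, 0, 0], "fingers": -0.3},
    {"travel": [0, 0, 10.5], "delta_rot": [0, 0, 0], "fingers": -0.3},
    {"travel": [0, 0, 0], "delta_rot": [0, 0, 0], "fingers": -0.3},
    {"travel": [0, 0, 0], "delta_rot": [0, 0, 0], "fingers": 1},
    {"travel": [0, 0, 0], "delta_rot": [0, 0, 0], "fingers": 1},
    {"travel": [0, 0, 0], "delta_rot": [0, 0, 0], "fingers": 1},
    {"travel": [0, 0, 0], "delta_rot": [0, 0, 0], "fingers": 1},
    {"travel": [0, 0, 0], "delta_rot": [0, 0, 0], "fingers": 1},
    {"travel": [0, 0, 0], "delta_rot": [0, 0, 0], "fingers": 1}
  ],
  "grip_force": 40
}}

```text
clock: 15.95
eef_pos: [511.5, 277.2, 85.8]
eef_rot: [3.141, -0.0, 1.936]
wrist_force: [-1.3, -0.8, 3.1]
finger_gap: 24.7
```

```bash
python3 - <<'E'
from h import *
np.set_printoptions(precision=2,suppress=True)
c=snap('wrist'); save(c,'e.png'); c2=snap('side'); im=c2['color'][280:420,260:420]
a=cv2.resize(c['color'],(440,330)); b=cv2.resize(im,(360,315)); 
o=np.zeros((330,800,3),np.uint8); o[:,:440]=a; o[:315,440:]=b; cv2.imwrite('pics/e2.png',o[...,::-1]); print(manip.read_state())
E
```

```text
{'clock': 16.05, 'joints': array([0.43, 0.52, 1.56, 0.  , 1.06, 0.07]), 'qd': array([-0.,  0.,  0., -0.,  0., -0.]), 'effort': array([ -0.08, -58.96, -30.17,   0.05,  -0.21,  -0.  ]), 'eef_pos': array([511.54, 277.22,  85.81]), 'eef_rot': array([ 3.14, -0.  ,  1.94]), 'wrist_force': array([-1.67, -0.24,  3.94]), 'moment': array([-0.1 ,  0.17,  0.04]), 'finger_gap': 25.105513112092833}
```

View pics/e2.png

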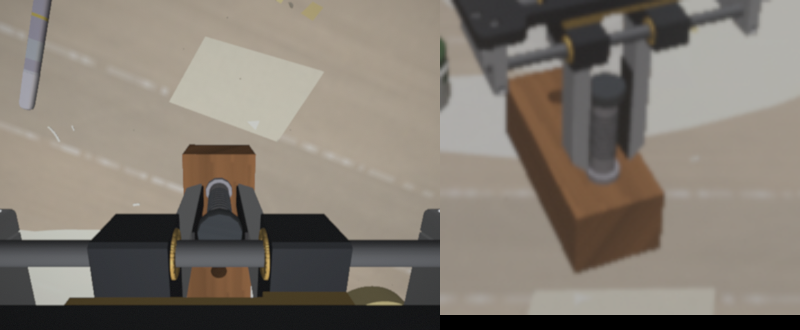

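The wrist and side views show the long flat fingers closing on the 26 mm head above the pads, so they cannot reach the thinner grip below. That matches the 25 mm gap. I'll open, rise so the pads sit squarely on the head, and grip there.

>>> {"method": "send_rows", "body": {
  "plan": [
    {"travel": [0, 0, 0], "delta_rot": [0, 0, 0], "fingers": 0.1},
    {"travel": [0, 0, 0], "delta_rot": [0, 0, 0], "fingers": 0.1},
    {"travel": [0, 0, 0], "delta_rot": [0, 0, 0], "fingers": 0.1},
    {"travel": [0, 0, -16], "delta_rot": [0, 0, 0], "fingers": 0.1},
    {"travel": [0, 0, -15], "delta_rot": [0, 0, 0], "fingers": 0.1},
    {"travel": [0, 0, 0], "delta_rot": [0, 0, 0], "fingers": 0.1},
    {"travel": [0, 0, 0], "delta_rot": [0, 0, 0], "fingers": 1},
    {"travel": [0, 0, 0], "delta_rot": [0, 0, 0], "fingers": 1},
    {"travel": [0, 0, 0], "delta_rot": [0, 0, 0], "fingers": 1},
    {"travel": [0, 0, 0], "delta_rot": [0, 0, 0], "fingers": 1},
    {"travel": [0, 0, 0], "delta_rot": [0, 0, 0], "fingers": 1}
  ],
  "grip_force": 50
}}

```text
clock: 17.42
eef_pos: [511.5, 277.1, 116.5]
eef_rot: [-3.141, 0.0, 1.936]
wrist_force: [0.0, -0.4, -1.5]
finger_gap: 24.7
```

>>> {"method": "send_rows", "body": {
  "plan": [
    {"travel": [0, 0, -10], "delta_rot": [0, 0, 0], "fingers": 1},
    {"travel": [0, 0, -25], "delta_rot": [0, 0, 0], "fingers": 1},
    {"travel": [0, 0, -35], "delta_rot": [0, 0, 0], "fingers": 1},
    {"travel": [0, 0, -30], "delta_rot": [0, 0, 0], "fingers": 1},
    {"travel": [0, 0, -10], "delta_rot": [0, 0, 0], "fingers": 1},
    {"travel": [0, 0, 0], "delta_rot": [0, 0, -9], "fingers": 1},
    {"travel": [0, 0, 0], "delta_rot": [0, 0, -9], "fingers": 1},
    {"travel": [0, 0, 0], "delta_rot": [0, 0, -9], "fingers": 1},
    {"travel": [0, 0, 0], "delta_rot": [0, 0, -9], "fingers": 1},
    {"travel": [0, 0, 0], "delta_rot": [0, 0, -9], "fingers": 1},
    {"travel": [0, 0, 0], "delta_rot": [0, 0, -9], "fingers": 1},
    {"travel": [0, 0, 0], "delta_rot": [0, 0, -9], "fingers": 1},
    {"travel": [0, 0, 0], "delta_rot": [0, 0, -9], "fingers": 1},
    {"travel": [0, 0, 0], "delta_rot": [0, 0, 0], "fingers": 1}
  ]
}}

```text
clock: 19.18
eef_pos: [511.3, 277.1, 226.0]
eef_rot: [-3.141, -0.001, -3.091]
wrist_force: [0.8, -0.6, -0.3]
finger_gap: 24.7
```

>>> {"method": "send_rows", "body": {
  "plan": [
    {"travel": [-7, -28, 0], "delta_rot": [0, 0, 0], "fingers": 1},
    {"travel": [-9, -36, 0], "delta_rot": [0, 0, 0], "fingers": 1},
    {"travel": [-9, -36, 0], "delta_rot": [0, 0, 0], "fingers": 1},
    {"travel": [-9, -36, 0], "delta_rot": [0, 0, 0], "fingers": 1},
    {"travel": [-9, -36, 0], "delta_rot": [0, 0, 0], "fingers": 1},
    {"travel": [-9, -36, 0], "delta_rot": [0, 0, 0], "fingers": 1},
    {"travel": [-9, -36, 0], "delta_rot": [0, 0, 0], "fingers": 1},
    {"travel": [-9, -36, 0], "delta_rot": [0, 0, 0], "fingers": 1},
    {"travel": [-9, -36, 0], "delta_rot": [0, 0, 0], "fingers": 1},
    {"travel": [-7.5, -31.8, 0], "delta_rot": [0, 0, 0], "fingers": 1},
    {"travel": [0, 0, 30], "delta_rot": [0, 0, 0], "fingers": 1},
    {"travel": [0, 0, 15], "delta_rot": [0, 0, 0], "fingers": 1},
    {"travel": [0, 0, 0], "delta_rot": [0, 0, 0], "fingers": 1},
    {"travel": [0, 0, 0], "delta_rot": [0, 0, 0], "fingers": 1}
  ]
}}

```text
clock: 20.92
eef_pos: [616.1, -65.4, 182.7]
eef_rot: [-3.141, 0.001, -3.09]
wrist_force: [0.0, 0.1, -1.2]
finger_gap: 24.6
```

```bash
python3 - <<'E'
from h import *
np.set_printoptions(precision=2,suppress=True)
T,s=tool(); print(s['eef_pos'],s['eef_rot'],s['finger_gap'],s['clock'])
c=snap('wrist'); C=cloud(c); save(c,'f.png')
for k in ('punch_tip','punch','cross'):
    a=tip_of(k,'wrist'); print(k,[(w(c,d['at']),round(d['confidence'],2)) for d in a[:2]])
m=masks_of('punch','wrist')
if m:
    Q=C[m[0]['region']]
    for z in range(60,190,8):
        q=Q[(Q[:,2]>=z)&(Q[:,2]<z+8)]
        if len(q)>3: print(z,len(q),q.min(0),q.max(0),(q.min(0)+q.max(0))[1]/2)
E
```

```text
[616.12 -65.41 182.71] [-3.14  0.   -3.09] 24.605561019447077 20.925
punch_tip []
punch [(array([613.85, -66.26, 120.93]), 0.92)]
cross [(array([618.37, -65.71,  45.68]), 0.94)]
```

View pics/f.png

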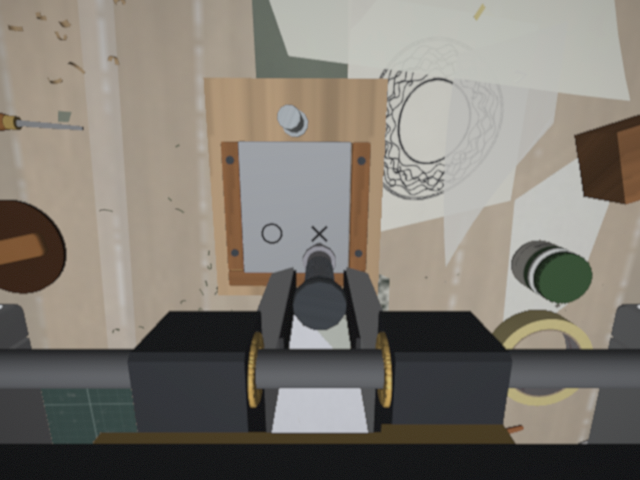

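The cross is at (319,234), right in front of the held punch: collar at (319,257), head at (320,300), nose hidden behind the collar. I check the tilt from depth and project the cross.

```bash
python3 - <<'E'
from h import *
np.set_printoptions(precision=2,suppress=True)
c=snap('wrist'); C=cloud(c); g=cv2.cvtColor(c['color'],cv2.COLOR_RGB2GRAY); T,s=tool(); print(s['eef_pos'])
s=g[222:247,307:332]; y,x=np.nonzero(s<np.median(s)-40); uu,vv=(x.min()+x.max())/2+307,(y.min()+y.max())/2+222
print('cross',uu,vv,onplane(c,uu,vv,48),np.ptp(x),np.ptp(y))
Q=C[238:335,290:350].reshape(-1,3); Q=Q[(np.hypot(Q[:,0]-617,Q[:,1]+65)<16)]
for z in list(range(76,116,6))+list(range(116,192,4)):
    q=Q[(Q[:,2]>=z)&(Q[:,2]<z+4)]
    if len(q)>3: print(z,len(q),q.min(0),q.max(0),(q.min(0)+q.max(0))[1]/2)
q=Q[abs(Q[:,2]-188)<3]; print(cv2.minEnclosingCircle(q[:,:2].astype(np.float32)))
c2=snap('side'); C2=cloud(c2).reshape(-1,3); Q=C2[(np.hypot(C2[:,0]-617,C2[:,1]+65)<25)]
for z in range(70,196,8):
    q=Q[(Q[:,2]>=z)&(Q[:,2]<z+8)]
    if len(q)>3: print('side',z,len(q),q.min(0),q.max(0),(q.min(0)+q.max(0))[0]/2)
save(c2,'g.png'); cv2.imwrite('pics/g2.png',cv2.resize(c2['color'][150:290,210:370],(640,560),interpolation=cv2.INTER_CUBIC)[...,::-1])
E
```

```text
[615.87 -65.65 182.09]
cross 319.5 236.5 [618.74 -64.78  48.  ] 15 19
88 5 [613.23 -66.85  88.14] [613.72 -63.91  90.14] -65.38035556892427
116 29 [606.32 -75.74 117.17] [614.61 -56.33 119.97] -66.03848030346181
120 281 [605.99 -75.6  120.  ] [622.73 -54.66 123.82] -65.12730535627644
124 41 [608.73 -72.88 124.05] [615.21 -57.7  127.93] -65.29225044703047
128 42 [608.79 -72.7  128.09] [614.67 -57.84 131.99] -65.27252742287035
132 34 [608.49 -72.59 132.09] [613.98 -57.91 135.52] -65.2519720109069
136 48 [608.42 -73.07 136.07] [614.69 -57.55 139.96] -65.31244181622043
140 57 [608.26 -73.39 140.26] [616.34 -56.98 143.61] -65.18293800031
144 56 [608.34 -73.26 144.16] [615.52 -57.08 147.58] -65.1667704128333
148 60 [608.33 -73.16 148.13] [615.16 -57.32 151.61] -65.23967688915663
152 67 [608.45 -72.99 152.07] [615.27 -56.82 155.62] -64.905348306122
156 65 [608.54 -73.24 156.07] [615.86 -57.   159.93] -65.11933117503256
160 74 [608.58 -72.72 160.12] [614.62 -52.69 163.93] -62.70669104023353
164 103 [607.14 -78.56 164.05] [617.18 -52.41 167.7 ] -65.48652862774267
168 45 [606.91 -78.67 168.08]
[... 896 characters left out ...]
616.0727591637728
side 126 26 [609.55 -62.82 126.91] [623.15 -55.55 133.66] 616.3498587786387
side 134 30 [609.33 -63.29 134.31] [623.18 -54.25 141.87] 616.2573566730503
side 142 31 [609.04 -65.99 142.37] [625.04 -54.65 149.99] 617.0388687375162
side 150 26 [608.93 -65.27 150.03] [624.82 -56.28 156.88] 616.8771380650885
side 158 18 [605.96 -53.45 160.52] [623.16 -46.84 165.52] 614.5605103331835
side 166 18 [605.47 -44.73 166.35] [622.62 -40.59 173.91] 614.0486807290282
side 174 25 [604.48 -62.3  174.09] [627.   -40.5  181.89] 615.7388857889505
side 182 32 [604.26 -78.37 182.12] [627.31 -40.06 189.99] 615.7848445251151
side 190 27 [604.88 -80.91 190.1 ] [623.25 -40.16 197.85] 614.063734805648
```

View pics/g2.png

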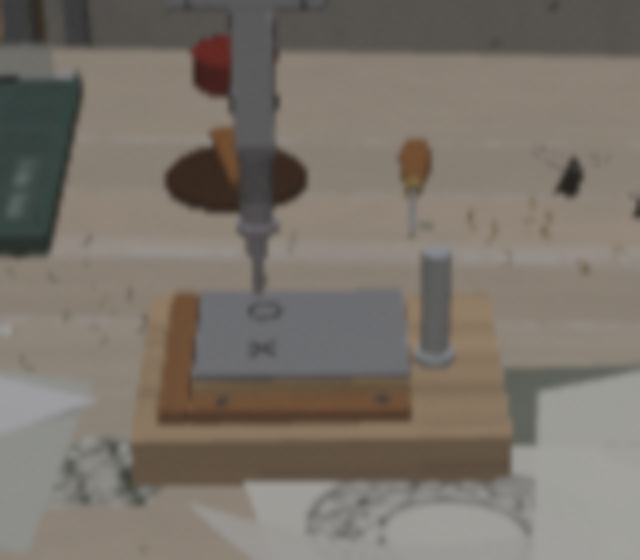

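```bash
python3 - <<'E'
from h import *
np.set_printoptions(precision=2,suppress=True)
c=snap('wrist'); g=cv2.cvtColor(c['color'],cv2.COLOR_RGB2GRAY)
s=g[224:244,308:331]; b=(s<np.median(s)-30).astype(np.uint8)
for r in b: print(''.join('.#'[i] for i in r))
n,l,st,ce=cv2.connectedComponentsWithStats(b,connectivity=8)
for i in range(1,n): 
    x,y,a,h=st[i][:4]; print(st[i],onplane(c,308+x+(a-1)/2,224+y+(h-1)/2,48),onplane(c,308+ce[i][0],224+ce[i][1],48))
c2=snap('side'); g=cv2.cvtColor(c2['color'],cv2.COLOR_RGB2GRAY)
u,v=210+262/4,150+349/4; print('side cross',onplane(c2,u,v,48))
E
```

```text
.......................
.......................
.......................
....##...........###...
....###.........####...
.....####......####....
......####....####.....
.......####.#####......
........########.......
.........######........
.........######........
.........######........
........########.......
.......####..####......
......####....####.....
.....####......####....
....####........####...
....###..........###...
..................#....
........######.........
[  4   3  16  16 110] [616.84 -64.91  48.  ] [616.54 -64.79  48.  ]
[ 8 19  6  1  6] [624.28 -65.37  48.  ] [624.28 -65.37  48.  ]
side cross [614.9  -62.57  48.  ]
```

>>> {"method": "send_rows", "body": {
  "plan": [
    {"travel": [0, 0.3, 12], "delta_rot": [0, 0, 0], "fingers": 1},
    {"travel": [0, 0, 10], "delta_rot": [0, 0, 0], "fingers": 1},
    {"travel": [0, 0, 5], "delta_rot": [0, 0, 0], "fingers": 1},
    {"travel": [0, 0, 0], "delta_rot": [0, 0, 0], "fingers": 1},
    {"travel": [0, 0, 0], "delta_rot": [0, 0, 0], "fingers": 1}
  ]
}}

```text
clock: 22.0
eef_pos: [615.9, -65.5, 154.9]
eef_rot: [-3.142, 0.0, -3.09]
wrist_force: [-0.7, 0.2, -0.2]
finger_gap: 24.6
```

>>> {"method": "send_rows", "body": {
  "plan": [
    {"travel": [0, 0, 2], "delta_rot": [0, 0, 0], "fingers": 1},
    {"travel": [0, 0, 2], "delta_rot": [0, 0, 0], "fingers": 1},
    {"travel": [0, 0, 0], "delta_rot": [0, 0, 0], "fingers": 1},
    {"travel": [0, 0, 0], "delta_rot": [0, 0, 0], "fingers": 1}
  ]
}}

```text
clock: 22.5
eef_pos: [615.8, -65.4, 150.7]
eef_rot: [-3.142, 0.0, -3.09]
wrist_force: [0.1, -0.4, -1.8]
finger_gap: 24.6
```

>>> {"method": "send_rows", "body": {
  "plan": [
    {"travel": [0, 0, 2], "delta_rot": [0, 0, 0], "fingers": 1},
    {"travel": [0, 0, 0], "delta_rot": [0, 0, 0], "fingers": 1},
    {"travel": [0, 0, 0], "delta_rot": [0, 0, 0], "fingers": 1}
  ]
}}

```text
clock: 22.88
eef_pos: [615.8, -65.4, 148.8]
eef_rot: [-3.142, 0.0, -3.09]
wrist_force: [-0.0, -0.2, 0.9]
finger_gap: 24.6
```

>>> {"method": "send_rows", "body": {
  "plan": [
    {"travel": [0, 0, 2], "delta_rot": [0, 0, 0], "fingers": 1},
    {"travel": [0, 0, 2], "delta_rot": [0, 0, 0], "fingers": 1},
    {"travel": [0, 0, 0], "delta_rot": [0, 0, 0], "fingers": 1},
    {"travel": [0, 0, 0], "delta_rot": [0, 0, 0], "fingers": 1},
    {"travel": [0, 0, 0], "delta_rot": [0, 0, 0], "fingers": 1}
  ]
}}

```text
clock: 23.5
eef_pos: [615.8, -65.4, 144.8]
eef_rot: [-3.142, 0.0, -3.09]
wrist_force: [0.2, -0.3, 3.0]
finger_gap: 24.6
```

```bash
python3 - <<'E'
from h import *
np.set_printoptions(precision=2,suppress=True)
F=[]
for i in range(6):
    c=snap('wrist'); s=manip.read_state(); F.append(s['wrist_force'])
print(np.mean(F,0),np.std(F,0),s['eef_pos'],s['finger_gap'])
C=cloud(c); save(c,'i.png'); Q=C[180:335,280:360].reshape(-1,3); Q=Q[(np.hypot(Q[:,0]-617,Q[:,1]+65)<16)]
for z in list(range(52,160,6)):
    q=Q[(Q[:,2]>=z)&(Q[:,2]<z+6)]
    if len(q)>3: print(z,len(q),q.min(0),q.max(0),(q.min(0)+q.max(0))[1]/2)
for k in ('cross','pin','block'):
    a=tip_of(k,'wrist'); print(k,[(w(c,d['at']),round(d['confidence'],2)) for d in a[:2]])
P=C.reshape(-1,3); q=P[(np.hypot(P[:,0]-527,P[:,1]+89.5)<16)&(P[:,2]>88)&(P[:,2]<99)]; print('pintop',len(q),np.median(q,0))
c2=snap('side'); C2=cloud(c2).reshape(-1,3); Q=C2[(np.hypot(C2[:,0]-617,C2[:,1]+65)<25)]
for z in range(52,146,8):
    q=Q[(Q[:,2]>=z)&(Q[:,2]<z+8)]
    if len(q)>3: print('side',z,len(q),q.min(0),q.max(0),(q.min(0)+q.max(0))[0]/2)
a=cv2.resize(c['color'][120:360,200:440],(400,400)); b=cv2.resize(c2['color'][150:290,230:370],(400,400))
cv2.imwrite('pics/i2.png',np.hstack([a,b])[...,::-1])
E
```

```text
[ 0.07 -0.27  2.83] [0.6  0.36 0.55] [615.76 -65.43 144.67] 24.681754908444468
76 28 [605.95 -75.57  78.59] [614.6  -55.46  81.91] -65.51549946062548
82 295 [605.81 -75.44  82.23] [622.09 -54.55  87.88] -64.99266011677746
88 69 [608.66 -72.61  88.29] [614.86 -57.5   93.93] -65.05466292990172
94 50 [608.63 -72.44  94.24] [614.38 -57.94  99.99] -65.19248638118543
100 86 [608.34 -73.21 100.02] [616.32 -56.76 105.77] -64.98589274267187
106 79 [608.39 -73.07 106.14] [615.36 -56.84 111.98] -64.95880677550451
112 103 [608.2  -72.96 112.02] [614.95 -57.13 117.81] -65.04679194618201
118 98 [608.16 -73.05 118.  ] [615.63 -56.84 123.96] -64.94329617906757
124 145 [607.14 -78.3  124.04] [617.2  -52.23 129.86] -65.26669493530434
130 70 [607.15 -78.55 130.05] [615.73 -52.25 135.92] -65.40442927199928
136 30 [607.14 -78.5  136.05] [615.92 -52.42 141.91] -65.45659562193418
142 117 [603.69 -78.76 142.03] [622.65 -52.04 147.99] -65.39897872786023
148 2237 [603.69 -78.77 148.  ] [628.52 -51.96 154.  ] -65.36792345177028
154 181 [604.98 -78.52 154.  ] [626.34 -51.9  159.95] -65.20896969715989
cross [(ar
[... 369 characters left out ...]
7] 616.2493236191185
side 76 42 [606.87 -70.78  76.57] [627.27 -52.31  83.92] 617.0690390352627
side 84 25 [608.84 -68.24  84.26] [622.68 -54.55  91.2 ] 615.760747512786
side 92 31 [608.53 -66.7   92.1 ] [624.7  -55.65  99.92] 616.6122812380958
side 100 34 [608.3  -66.98 100.12] [624.35 -55.37 107.71] 616.3251615772209
side 108 32 [608.14 -65.69 108.42] [624.13 -54.43 115.83] 616.1339283449911
side 116 14 [610.12 -64.06 116.37] [623.5  -56.57 120.29] 616.8064623014162
side 124 20 [606.61 -81.28 124.5 ] [623.63 -42.2  131.78] 615.1201162144416
side 132 20 [606.27 -43.36 132.03] [621.44 -40.2  139.95] 613.8548037073517
side 140 28 [603.66 -68.58 140.03] [628.31 -40.37 147.36] 615.9854939636452
```

View pics/i2.png

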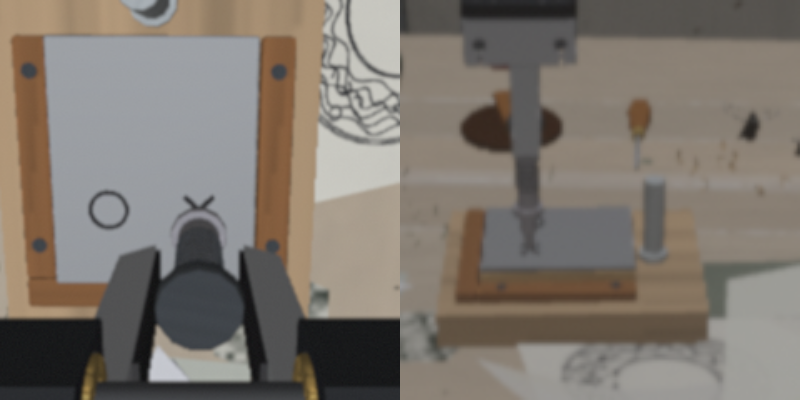

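The punch is upright with its nose on the cross: in the left view, the cross's arms show behind the collar. The side view agrees, and the pin is standing. I'm handing the job in.

```bash
python3 -c "
from cell import manip
print(manip.sign_off()); print(manip.read_state()['clock'])"
```

```text
the job is handed in; nothing more can be done
None
the job is handed in; nothing more can be done
```

The pin is in the board's bore and let go. The arm is holding the punch upright on the cross, lightly pressed, and I handed the job in after about 24 s of the 64 s allowed. It gave no verdict.

**Last checks**
- **Pin:** its top is at 94.3 mm (94 expected when fully home). It is within about 1 mm of the bore's centre.
- **Punch position:** in the wrist camera, its axis was within about 0.5 mm of the cross centre before the final descent. Once pressed it looked upright in both cameras.
- **Press:** about 4.3 N on the block after allowing for the punch's weight. I worked out about 5.7 mm of nose travel from that force and the height; I didn't measure the nose itself.
- **Block:** the last network reading put it about 3 mm from where depth had found it at the start, which is within that network's error.
- **Bystanders:** I kept the arm clear of the ink jar, eraser and gouge but didn't re-measure them at the end.

**What went wrong or disagreed**
- **First grasp of the punch:** the fingers closed on the 26 mm head instead of the thinner grip below it. I let go, moved up, and gripped the head squarely with the pads at 50 N, so the punch is held by its head.
- **Side camera:** it put the cross 1 to 2 mm from where the wrist camera did. That is about the calibration error, so I went by the wrist camera.

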